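# Clamp the bottle and take off its push-and-turn safety cap

## Robot

A 7-joint arm with a two-finger parallel gripper is mounted at the origin on a cart in front of the work surface, level with it; the furniture and walls round the work are solid. World frame = base frame: x ahead of the robot, y to its left, z up, the work surface at z = 0. Lengths are in m, angles in rad, forces in N, time in s.
With the tool pointing down it reaches from about 0.4 to 0.85 m from the base axis. Payload 10.4 kg.
Tool frame: the origin (TCP) lies between the finger pads; the fingertips stand ahead of it and the grasp point (between the pads) lies 3 mm ahead of it (r.tips_ahead is the z of the fingertips in the tool frame, in m); z points along the fingers, y is the line along which they close (so a half turn about z gives the same grasp; the last joint's range is limited). The gripper opens to 87 mm and grips with 3 to 60 N. Pads are 19 mm wide; open, the fingers measure 117 mm over their backs; the gripper's body (75 mm by 190 mm) begins 51 mm behind the grasp point.
Start: joints at [-1.184, 0.332, -0.065, 1.46, 0.022, 1.35, -0.088], TCP at [0.249, 0.573, 0.216] pointing down, gripper open.
Joint ranges: [-2.6, 2.6], [-0.5, 2.12], [-1.47, 1.34], [0.16, 2.42], [-1.27, 4.41], [0.06, 2.06], [-2.6, 2.6]. Speed limits (rad/s): [2.22, 2.22, 2.79, 2.79, 3.14, 3.14, 3.14].

## Interface

Orientations are given as a unit quaternion [x, y, z, w].
In Python, from bench import telemetry, camera, get_calibration, r gives the robot as it stands.
- The arm moves only by the tool drive_tool, never from a script. Its argument "series" is one flat list of numbers, 7 for each row, row after row: the turn, a rotation vector about the tool's x, y, z in units of 5 degrees (1.0 is 5 degrees), then the shift along the tool's x, y, z in units of 40 mm (1.0 is 40 mm), then the opening, from -1 (shut) to 1 (fully open). A call has 1 to 10 rows; each row is the pose to reach, as a shift and turn from the pose commanded when the call began, along the tool's axes at that moment; what a row does not reach only later rows make up. A row lasts 1/12 s, in which the tool goes at most 41.7 mm and 7.16 degrees, less where a joint would pass 70% of its speed; a pose out of reach is approached as far as the arm can. A call with a gripper value outside its range is refused whole. The fingers move at their own pace and stop on an object; "grip_force" is the grip in N (left out, the last holds). Time passes only in rows, so rows that repeat a pose let the fingers close. It gives the time, the measured TCP pose, the force, the opening and the grip force at its end, in the units of the state.
- telemetry.read_state(): the state, without advancing time (a new reading comes with each control period).
- camera(name): name is "side" or "top" or "wrist"; returns the picture (400x640x3 uint8, red, green, blue); there is no depth.
- get_calibration(name): a dict with "fovy" (degrees; the focal length in pixels is half the picture's height over the tangent of half this angle, whatever the lens; pixels are square), "cx", "cy" (the principal point, pixels), "xyz" and "rotation" of the camera in the world. Camera axes: x right, y up, looking along -z (the intrinsics and any distortion apply to the point x, -y, -z); pixel columns grow to the right and rows downward; lengths in m; the calibration is good to about 2 mm. A picture is of the moment at which its call begins: read the wrist's pose just before it. get_calibration takes no time and is no camera call; for the wrist camera it gives the pose at the moment of the call.
- r.close_job(): hands the job in; it is judged then, once.
The state is a dict: "time": time; "joint_positions": joint angles; "joint_vel": joint speeds; "joint_torque": joint torques, N m; "ee_pos": TCP position; "eef_rot": TCP orientation; "ft_force": force on the tool from outside, world axes, zero at the start; "torque": the same for the moment, N m; "width": finger opening in m; "grip_force": force on a finger pad.
Only numpy, scipy, OpenCV 4.12 (cv2) and the standard library are available. Lean on these libraries where they do the work, as an engineer would, in place of code of your own. Each camera call takes 0.05 s, during which the arm holds its last target. There are 200 camera calls.

## Task

First swing the clamp shut until its rubber pad rests against the square bottle standing in the bottle stand. Then push the bottle's safety cap down, turn it anticlockwise while pushed, and lift it off; finish while still holding the cap in the gripper, level and still, about 5 cm straight above the bottle's mouth, with the bottle left standing in the shut clamp. Leave the spice jar, the salt shaker, the mug and the glass where they are.

Things in the scene. Friction and masses are not known exactly. Their poses are not given: they have to be found in the camera images.
- stand: Bottle stand screwed to the worktop: dark base plate 120 (x) x 128 (y) x 12 mm with a 73 x 73 mm pocket of three aluminium walls 8 mm thick, rising to 52 mm, on the -x, +x and -y sides; the +y side is open and is closed by the clamp. Origin: on the worktop under the pocket's centre; z up. Its yaw varies within about 25 degrees.
- clamp_hinge (a point): Centre of the clamp's upright hinge on the stand, at stand frame (45, 52, 40) mm; axes as the stand.
- clamp_peg (a point): Centre of the top end of the clamp's upright handle, a round black peg of 16 mm diameter, reaching from 46 to 110 mm above the worktop, 150 mm from the hinge axis at the free end of the clamp bar (bar 11 mm wide, 34 to 46 mm above the worktop).
- clamp (a joint): Clamp angle in rad. 0: shut, the bar lies along the stand's -x direction from the hinge and its rubber pad touches the bottle's +y side; positive: open; at angle q the bar points along (-cos q, sin q) in the stand's frame, so the peg is at hinge + 150 mm x (-cos q, sin q). Starts 0.7 to 1.2 open. A stiff hinge (about 0.15 N m, 1 N at the peg) that stays where it is left.
- bottle: Loose grey square bottle, 70 x 70 mm, 0.6 kg, standing upright in the stand's pocket on the 12 mm base plate with 1.5 mm play. Origin: centre of its underside; z up. Body 106 mm high, shoulder to 119 mm, round neck of 30 mm diameter; mouth (top of the neck) 152 mm above the origin. Under the cap the neck carries three bayonet lugs (out to 20.6 mm radius).
- cap: Loose white safety cap, 45 g, on the bottle's neck. Origin: centre of its bottom rim; z up. Skirt of 56 mm diameter from 0 to 22 mm, then a ribbed round grip of 40 mm diameter from 22 to 46 mm (top); fingertips can push on the flat ledge round the grip, at 22 mm. At rest its origin is 140 mm above the bottle's origin; lifted 12 mm above that it is clear of the neck.
- cap_top (a point): Centre of the cap's top, 46 mm above its rim. How it works: a spring holds the cap up (3 N at rest, 10 N at the stop 7 mm down). It is locked until pushed down more than 4 mm; pushed, it turns anticlockwise seen from above. Turned between 45 and 75 degrees it is free to lift straight up; a stop lies at about 82 degrees, and it does not turn clockwise.
- spice_jar: Bystander: round spice jar with a dark lid, 41 mm diameter, 105 mm high, near the stand on its -y side. Origin: centre of its underside.
- salt_shaker: Bystander: glass salt shaker with a grey top, 44 mm diameter, 90 mm high, in front of the stand to the right. Origin: centre of its underside.
- mug: Bystander: beige mug, 82 mm wide, 114 mm with handle, 91 mm high, to the far left. Origin: centre of its underside.
- glass: Bystander: plain drinking glass, 80 mm diameter, 91 mm high, standing to the near left. Origin: centre of its underside.

How it is judged:
By the outcome, as a careful person would: the job done as asked, in the order asked, and still so for the second after the job is handed in, while the arm keeps its last pose, push and grip.
It also fails if it takes over 56 s, if anything falls off the work surface, if the arm or the gripper's body presses on something with over 40 N, if the wrist force passes 120 N, or if a joint passes its speed limit or range.

## Working session

There is one attempt and no reset: what is moved stays moved. The work goes in short steps, Python scripts to look and compute and a tool call to move; the robot and the scene stay as the last step left them, time stands still between calls to the robot, and variables do not carry over. Pictures are saved under pics/ and viewed, at most 11 in all, crops included, and the job is handed in when it is done.

Besides the shell and the picture viewer there is one more tool, called after "Call:" in YAML: its name, and indented under it one key for each argument. drive_tool: Moves the arm, as the interface text tells. Its arguments: {"type":"object","properties":{"series":{"type":"array"},"grip_force":{"type":"number"}},"required":["series"]}

```bash
mkdir -p pics; ls
python3 - <<'E'
from bench import telemetry, camera, get_calibration, r
import cv2
for n in ("side","top"):
    im=camera(n); cv2.imwrite(f"pics/{n}0.png",im[:,:,::-1]); print(n,get_calibration(n))
print(telemetry.read_state(), r.tips_ahead)
print(get_calibration("wrist"))
E
```

```text
pics
side {'fovy': 55.21686142117728, 'cx': 325.21155432456516, 'cy': 202.88294899565986, 'xyz': array([ 0.73297829, -0.50176409,  0.89737303]), 'rotation': array([0.33905453, 0.0509691 , 0.14520546, 0.92809458])}
top {'fovy': 57.657924667273754, 'cx': 318.83612155389164, 'cy': 205.9194287289524, 'xyz': array([0.35433179, 0.10906386, 1.08122862]), 'rotation': array([ 0.07954524, -0.07576212, -0.68611484,  0.71915164])}
{'time': 0.1, 'joint_positions': array([-1.18360799,  0.33279377, -0.0647025 ,  1.46085016,  0.02162113,
        1.34990374, -0.0885064 ]), 'joint_vel': array([-3.94931350e-05, -7.14026642e-04,  2.61756668e-04, -1.31154890e-03,
       -1.23662153e-03,  1.68297590e-03, -1.14263193e-03]), 'joint_torque': array([ 1.14495553e-03, -6.24541783e+01,  2.42758723e-02, -3.90716636e+01,
       -6.14531944e-02,  3.65889492e-02,  6.80961216e-05]), 'ee_pos': array([0.24887782, 0.57292553, 0.21504625]), 'eef_rot': array([ 2.03453875e-01,  9.79084330e-01, -6.22942440e-04, -9.01506895e-05]), 'ft_force': array([-0.14433861, -0.37364021, -0.44897102]), 'torque': array([-0.00975851,  0.03094646,  0.00154514]), 'grip_force': 0.0, 'width': 0.08678959360743833} 0.022
{'fovy': 71.1068836253791, 'cx': 317.21468832325235, 'cy': 196.40535367097377, 'xyz': array([0.18335739, 0.60126113, 0.38514063]), 'rotation': array([-0.11175008, -0.07206194,  0.5436789 ,  0.8286931 ])}
```

View pics/side0.png

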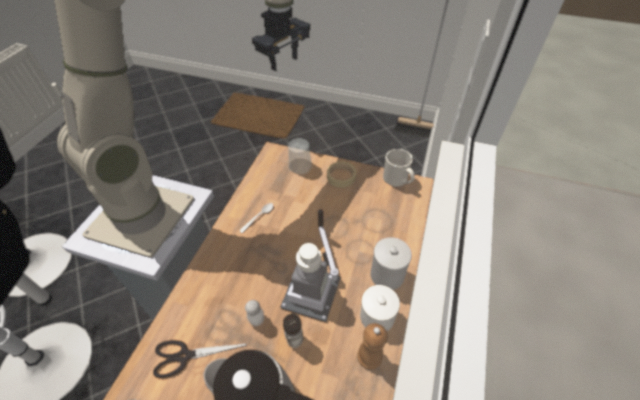

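View pics/top0.png

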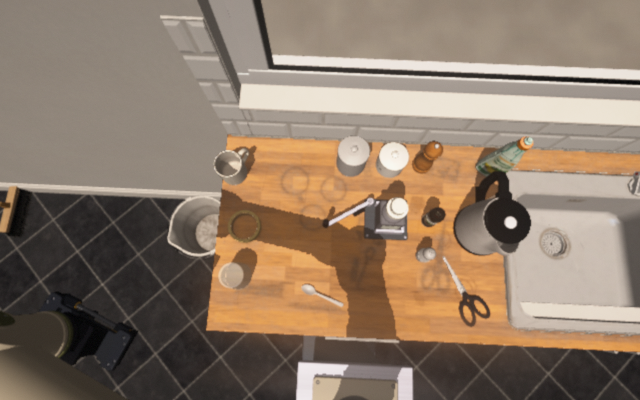

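The side view shows the cap near (309,255) and the peg near (321,215). The top view shows the cap near (395,208), the peg near (327,221), and the stand around (387,218). I'll enlarge both.

Run:
```python
import cv2,numpy as np
a=cv2.imread("pics/side0.png")[200:350,240:360]; b=cv2.imread("pics/top0.png")[180:260,310:460]
cv2.imwrite("pics/c1.png",cv2.resize(a,None,fx=4,fy=4,interpolation=cv2.INTER_CUBIC))
cv2.imwrite("pics/c2.png",cv2.resize(b,None,fx=5,fy=5,interpolation=cv2.INTER_CUBIC))
```

```text
(no output)
```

View pics/c1.png

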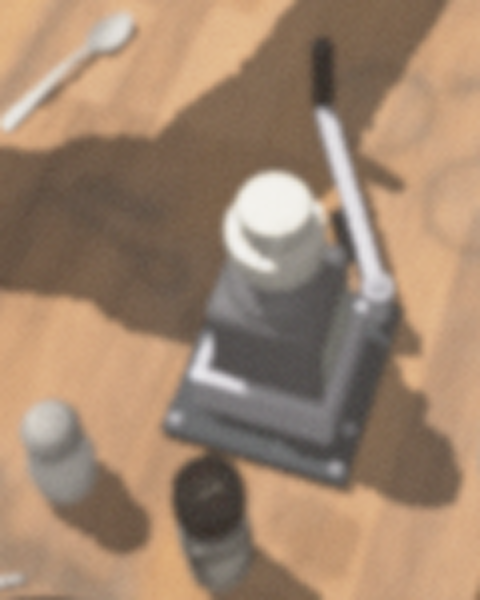

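View pics/c2.png

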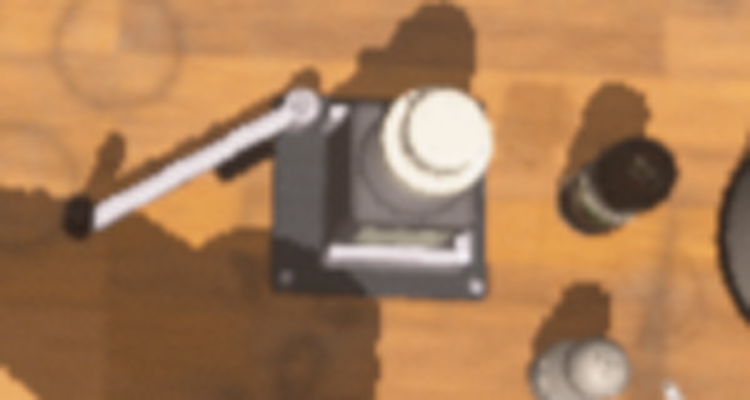

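```bash
cat > h.py <<'E'
import numpy as np
from scipy.spatial.transform import Rotation as R
def proj(P,c):
    p=R.from_quat(c["rotation"]).inv().apply(np.atleast_2d(P)-c["xyz"])
    f=200/np.tan(np.radians(c["fovy"])/2)
    return np.c_[c["cx"]+f*p[:,0]/-p[:,2], c["cy"]-f*p[:,1]/-p[:,2]]
def ray(u,c,z):
    f=200/np.tan(np.radians(c["fovy"])/2)
    d=R.from_quat(c["rotation"]).apply([(u[0]-c["cx"])/f,-(u[1]-c["cy"])/f,-1])
    return c["xyz"]+d*(z-c["xyz"][2])/d[2]
E
python3 - <<'E'
from h import *
from bench import get_calibration
from scipy.optimize import least_squares
C={n:get_calibration(n) for n in("side","top")}
S=lambda x,y:np.array([240+x/4,200+y/4]); T=lambda x,y:np.array([310+x/5,180+y/5])
obs=[("side",(0,0,198),S(275,203)),("side","peg",S(322,42)),("side",(45,52,46),S(376,286)),("side",(-60,-64,12),S(165,425)),("side",(60,-64,12),S(347,486)),
("top",(0,0,198),T(449,130)),("top","peg",T(78,217)),("top",(45,52,46),T(301,106)),("top",(-60,64,12),T(272,293)),("top",(-60,-64,12),T(485,298))]
def pt(o,v):
    l=(45-150*np.cos(v[3]),52+150*np.sin(v[3]),110) if o=="peg" else o
    return R.from_euler("z",v[2]).apply(np.array(l)/1e3)+[v[0],v[1],0]
f=lambda v:np.concatenate([(proj(pt(o,v),C[n])[0]-u) for n,o,u in obs])
s=least_squares(f,[.6,0,0,1.],loss="soft_l1"); print(s.x,np.degrees(s.x[2])); print(f(s.x).reshape(-1,2).round(1))
for o in ("peg",(45,52,40),(0,0,198)): print(o,pt(o,s.x).round(4))
for n,u,z in (("side",S(50,425),.09),("top",T(602,365),.09),("side",S(208,490),.105),("top",T(645,172),.105)): print(n,ray(u,C[n],z))
for v in ((.44,.0,.15),): pass
for n in C: print(n, ray((308.5,250.75) if n=="side" else T(449,130),C[n],.198), ray(S(322,42) if n=="side" else T(78,217),C[n],.11))
print(ray((231,270),C["top"],.09),ray((231,165),C["top"],.09))
E
```

```text
[ 0.56346235 -0.08024891  0.01971408  1.03072049] 1.1295334022230012
[[-0.2  0.2]
 [-1.2  0.4]
 [-0.3  0. ]
 [-1.8  1.3]
 [-0.5 -0.5]
 [-1.1 -1. ]
 [-0.3 -1.5]
 [-0.7 -0.2]
 [-0.4 -0.5]
 [ 0.3 -0.3]]
peg [0.5278 0.0997 0.11  ]
(45, 52, 40) [ 0.6074 -0.0274  0.04  ]
(0, 0, 198) [ 0.5635 -0.0802  0.198 ]
side [ 0.46604783 -0.19248537  0.09      ]
top [ 0.4592131 -0.1892115  0.09     ]
side [ 0.56715137 -0.20630826  0.105     ]
top [ 0.56422068 -0.21032338  0.105     ]
side [ 0.56320311 -0.07987526  0.198     ] [0.53037619 0.10190421 0.11      ]
top [ 0.5610154  -0.08291557  0.198     ] [0.52379275 0.09887074 0.11      ]
[0.38838903 0.34733726 0.09      ] [0.6841747  0.37694648 0.09      ]
```

```bash
cat >> h.py <<'E'
def goal(x,y,z,yaw,s=None):
    "units of a row that brings the tool to x,y,z, pointing down, tool y axis at yaw (deg) in the world"
    from bench import telemetry
    s=s or telemetry.read_state(); q=R.from_quat(s["eef_rot"])
    t=np.radians(yaw); ey=np.array([np.cos(t),np.sin(t),0]); ez=np.array([0,0,-1.]); 
    Q=R.from_matrix(np.c_[np.cross(ey,ez),ey,ez])
    return np.r_[np.degrees((q.inv()*Q).as_rotvec())/5, q.inv().apply(np.array([x,y,z])-s["ee_pos"])/.04].round(3).tolist()
E
python3 - <<'E'
from h import *
print(goal(.528,.1,.19,33)); print(goal(.528,.1,.19,66.5))
E
```

```text
[-0.014, 0.005, 6.704, -11.111, -8.064, 0.637]
[-0.014, 0.001, 0.004, -11.111, -8.064, 0.637]
```

Call:
drive_tool:
  series: [0, 0, 0.8, -0.8, -0.6, 0.1, 1, 0, 0, 1.8, -1.6, -1.2, 0.2, 1, 0, 0, 2.8, -2.4, -1.75, 0.2, 1, 0, 0, 3.8, -3.2, -2.3, 0.2, 1, 0, 0, 4.8, -4, -2.9, 0.3, 1, 0, 0, 5.8, -4.8, -3.5, 0.3, 1, 0, 0, 6.7, -5.6, -4.05, 0.3, 1, 0, 0, 6.7, -6.4, -4.6, 0.4, 1, 0, 0, 6.7, -7.2, -5.2, 0.4, 1, 0, 0, 6.7, -8, -5.8, 0.4, 1]

```text
time: 0.93
ee_pos: [0.4504, 0.2311, 0.1994]
eef_rot: [0.477, 0.879, -0.0, -0.0]
ft_force: [1.3, -0.1, 0.1]
width: 0.0869
grip_force: 0.0
```

Run:
```python
from h import *
print(goal(.528,.1,.17,33))
```

```text
[-0.006, -0.002, 0.006, -3.805, -0.159, 0.735]
```

Call:
drive_tool:
  series: [0, 0, 0, -0.9, 0, 0.2, 1, 0, 0, 0, -1.8, -0.1, 0.4, 1, 0, 0, 0, -2.7, -0.1, 0.6, 1, 0, 0, 0, -3.4, -0.15, 0.7, 1, 0, 0, 0, -3.8, -0.15, 0.75, 1, 0, 0, 0, -3.8, -0.15, 0.9, 1, 0, 0, 0, -3.8, -0.15, 1.2, 1]

```text
time: 1.52
ee_pos: [0.5286, 0.1018, 0.152]
eef_rot: [0.478, 0.878, 0.001, 0.0]
ft_force: [1.5, -0.2, 0.1]
width: 0.0872
grip_force: 0.0
```

Run:
```python
from h import *
from bench import camera
import cv2
print(goal(.528,.1,.084,33))
cv2.imwrite("pics/w1.png",camera("wrist")[:,:,::-1])
```

```text
[0.018, 0.003, -0.017, -0.029, -0.04, 1.699]
```

View pics/w1.png

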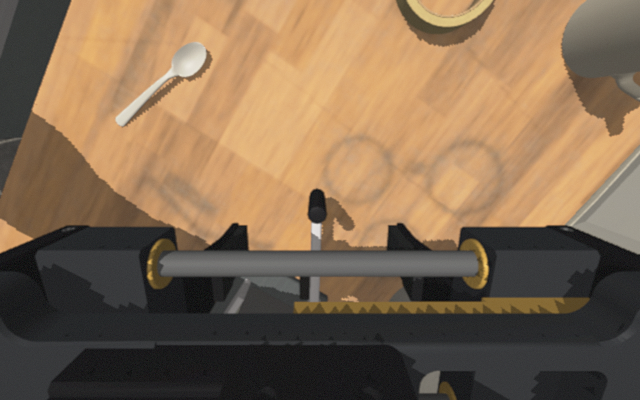

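The peg is seen at (317,196), centred between the fingertips (columns 245 and 390). I'll check it against the calibration.

Run:
```python
from h import *
from bench import get_calibration,telemetry
c=get_calibration("wrist"); s=telemetry.read_state()
print(ray((317,195),c,.11), proj([.528,.1,.11],c), proj(s["ee_pos"]+[0,0,-.022],c))
```

```text
[0.51794417 0.11533414 0.11      ] [[317.09365683 217.42992118]] [[317.44126463 221.23099282]]
```

Call:
drive_tool:
  series: [0, 0, 0, 0, 0, 0.5, 1, 0, 0, 0, 0, 0, 1.0, 1, 0, 0, 0, 0, 0, 1.5, 1, 0, 0, 0, 0, 0, 1.7, 0, 0, 0, 0, 0, 0, 1.7, -0.5, 0, 0, 0, 0, 0, 1.7, -0.7, 0, 0, 0, 0, 0, 1.7, -0.8, 0, 0, 0, 0, 0, 1.7, -1, 0, 0, 0, 0, 0, 1.7, -1]
  grip_force: 4

```text
time: 2.32
ee_pos: [0.5284, 0.1026, 0.0847]
eef_rot: [0.477, 0.879, 0.001, 0.0]
ft_force: [0.4, -0.1, 0.7]
width: 0.0552
grip_force: 0.0
```

Call:
drive_tool:
  series: [0, 0, 0, 0, 0, 0, -1, 0, 0, 0, 0, 0, 0, -1, 0, 0, 0, 0, 0, 0, -1, 0, 0, 0, 0, 0, 0, -1, 0, 0, 0, 0, 0, 0, -1, 0, 0, 0, 0, 0, 0, -1, 0, 0, 0, 0, 0, 0, -1]

```text
time: 2.9
ee_pos: [0.5279, 0.1023, 0.0837]
eef_rot: [0.477, 0.879, 0.0, -0.0]
ft_force: [0.1, 0.2, 0.6]
width: 0.0154
grip_force: 4.0
```

```bash
cat > arc.py <<'E'
from h import *
import sys
from bench import telemetry
H=np.array([.6074,-.0274]); s=telemetry.read_state(); d=s["ee_pos"][:2]-H
yaw=np.arctan2(d[1],d[0]); rr=np.hypot(*d); print("now bar deg",np.degrees(yaw),"r",rr)
ty=np.degrees(np.arctan2(*(R.from_quat(s["eef_rot"]).apply([0,1,0])[[1,0]]))); print("tool y",ty)
for st in map(float,sys.argv[1:]):
    a=yaw+np.radians(st); p=H+rr*np.array([np.cos(a),np.sin(a)])
    print(st,goal(*p,.085,ty+st,s))
E
python3 arc.py 6 12 18 24 30 36 42 48 54
```

```text
now bar deg 121.51503894327786 r 0.15211807829830407
tool y 33.0232428537014
6.0 [0.0, -0.0, -1.2, -0.01, -0.398, -0.032]
12.0 [0.0, -0.0, -2.4, -0.062, -0.793, -0.032]
18.0 [0.0, -0.0, -3.6, -0.155, -1.18, -0.032]
24.0 [0.0, -0.0, -4.8, -0.288, -1.555, -0.032]
30.0 [0.0, -0.0, -6.0, -0.459, -1.914, -0.032]
36.0 [0.0, -0.0, -7.2, -0.667, -2.254, -0.032]
42.0 [0.0, -0.0, -8.4, -0.909, -2.569, -0.032]
48.0 [0.0, -0.0, -9.6, -1.183, -2.858, -0.032]
54.0 [0.0, -0.0, -10.8, -1.486, -3.117, -0.032]
```

Call:
drive_tool:
  series: [0, 0, -1.2, -0.01, -0.4, 0, -1, 0, 0, -2.4, -0.06, -0.79, 0, -1, 0, 0, -3.6, -0.155, -1.18, 0, -1, 0, 0, -4.8, -0.29, -1.555, 0, -1, 0, 0, -6, -0.46, -1.915, 0, -1, 0, 0, -7.2, -0.665, -2.255, 0, -1, 0, 0, -8.4, -0.91, -2.57, 0, -1, 0, 0, -9.6, -1.18, -2.86, 0, -1, 0, 0, -9.6, -1.18, -2.86, 0, -1]

```text
time: 3.65
ee_pos: [0.4569, -0.0023, 0.0838]
eef_rot: [0.077, 0.997, -0.0, -0.0]
ft_force: [-2.2, -1.6, 0.8]
width: 0.0154
grip_force: 4.0
```

```bash
python3 arc.py 3 6 9 12 14
```

```text
now bar deg 170.52117963255893 r 0.15255687973496432
tool y 81.16783439894299
3.0 [-0.004, -0.003, -0.6, -0.003, -0.2, -0.03]
6.0 [-0.004, -0.003, -1.2, -0.016, -0.399, -0.03]
9.0 [-0.004, -0.003, -1.8, -0.04, -0.597, -0.03]
12.0 [-0.004, -0.003, -2.4, -0.074, -0.794, -0.03]
14.0 [-0.004, -0.004, -2.8, -0.103, -0.924, -0.03]
```

Call:
drive_tool:
  series: [0, 0, -0.6, 0, -0.2, 0, -1, 0, 0, -1.2, -0.015, -0.4, 0, -1, 0, 0, -1.6, -0.03, -0.53, 0, -1, 0, 0, -1.6, -0.03, -0.53, 0, -1]

```text
time: 3.98
ee_pos: [0.4551, -0.021, 0.0837]
eef_rot: [0.01, 1.0, 0.0, -0.001]
ft_force: [-5.0, -0.9, 3.8]
width: 0.0158
grip_force: 4.0
```

Call:
drive_tool:
  series: [0, 0, -0.1, 0, -0.03, 0, -1, 0, 0, -0.2, 0, -0.06, 0, -1, 0, 0, -0.2, 0, -0.06, 0, -1]

```text
time: 4.23
ee_pos: [0.4553, -0.0227, 0.0836]
eef_rot: [0.0, 1.0, 0.0, -0.0]
ft_force: [-4.9, 0.4, 4.0]
width: 0.0157
grip_force: 4.0
```

Call:
drive_tool:
  series: [0, 0, -0.1, 0, -0.03, 0, -1, 0, 0, -0.2, 0, -0.06, 0, -1, 0, 0, -0.2, 0, -0.06, 0, -1]

```text
time: 4.48
ee_pos: [0.4552, -0.0253, 0.0836]
eef_rot: [-0.009, 1.0, 0.0, -0.0]
ft_force: [-6.4, 0.4, 3.7]
width: 0.0156
grip_force: 4.0
```

Call:
drive_tool:
  series: [0, 0, -0.1, 0.02, -0.04, 0, -1, 0, 0, -0.2, 0.03, -0.08, 0, -1, 0, 0, -0.2, 0.03, -0.08, 0, -1]

```text
time: 4.73
ee_pos: [0.4551, -0.029, 0.0837]
eef_rot: [-0.018, 1.0, -0.0, 0.001]
ft_force: [4.1, -0.8, -5.5]
width: 0.016
grip_force: 4.0
```

Call:
drive_tool:
  series: [0, 0, -0.1, 0, -0.04, 0, -1, 0, 0, -0.2, 0, -0.08, 0, -1, 0, 0, -0.2, 0, -0.08, 0, -1]

```text
time: 4.98
ee_pos: [0.455, -0.0321, 0.0838]
eef_rot: [-0.027, 1.0, 0.0, 0.001]
ft_force: [4.0, 1.9, -3.6]
width: 0.0154
grip_force: 4.0
```

Call:
drive_tool:
  series: [0, 0, 0, 0, -0.03, 0, -1, 0, 0, 0, 0, -0.03, 0, -1, 0, 0, 0, 0, -0.03, 0, -1]

```text
time: 5.23
ee_pos: [0.4549, -0.0325, 0.0839]
eef_rot: [-0.027, 1.0, 0.0, 0.0]
ft_force: [3.9, 4.4, -4.5]
width: 0.0162
grip_force: 4.0
```

Call:
drive_tool:
  series: [0, 0, 0, 0, -0.03, 0, -1, 0, 0, 0, 0, -0.03, 0, -1, 0, 0, 0, 0, -0.03, 0, -1]

```text
time: 5.48
ee_pos: [0.4549, -0.0328, 0.0839]
eef_rot: [-0.027, 1.0, 0.001, 0.0]
ft_force: [3.3, 7.9, -4.1]
width: 0.0167
grip_force: 4.0
```

```bash
python3 arc.py
```

```text
now bar deg -177.96535287591615 r 0.1525467922357648
tool y 93.0730939028795
```

Call:
drive_tool:
  series: [0, 0, 0, 0, 0, 0, -0.3, 0, 0, 0, 0, 0, 0, 0, 0, 0, 0, 0, 0, 0, 0.2, 0, 0, 0, 0, 0, 0, 0.4, 0, 0, 0, 0, 0, 0, 0.4, 0, 0, 0, 0, 0, -0.5, 1, 0, 0, 0, 0, 0, -1.2, 1, 0, 0, 0, 0, 0, -2, 1, 0, 0, 0, 0, 0, -2.8, 1, 0, 0, 0, 0, 0, -3.6, 1]

```text
time: 6.32
ee_pos: [0.4542, -0.0348, 0.2293]
eef_rot: [-0.026, 1.0, -0.0, -0.0]
ft_force: [0.7, 0.9, -0.1]
width: 0.0748
grip_force: 0.0
```

Run:
```python
from h import *
from bench import camera,telemetry,get_calibration
import cv2
a=camera("side")[200:350,240:360]; w=get_calibration("wrist"); 
cv2.imwrite("pics/s2.png",cv2.resize(a,None,fx=4,fy=4,interpolation=cv2.INTER_CUBIC)[:,:,::-1])
s=telemetry.read_state(); print(s["joint_positions"].round(2), s["ee_pos"])
print(goal(.563,-.081,.26,66))
```

```text
[-0.41 -0.08  0.37  1.87  0.03  1.34  1.58] [ 0.45681988 -0.0346896   0.23541093]
[0.031, 0.085, 5.396, -2.595, -1.294, -0.596]
```

View pics/s2.png

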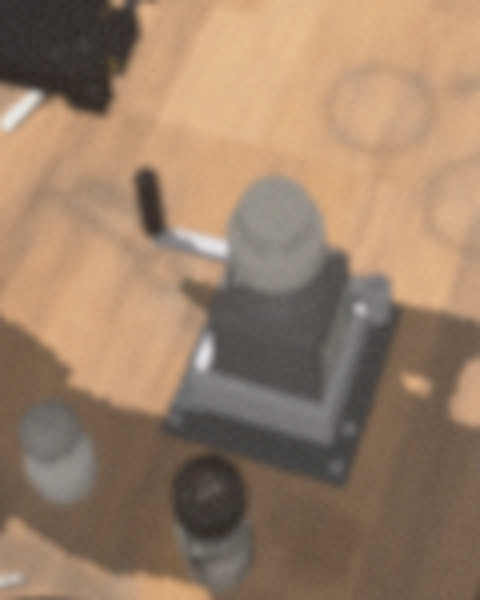

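The clamp bar now lies along the open side: peg at (147,175) and bar running behind the bottle, with the cap still on. Next I'll move over the cap.

Run:
```python
from h import *
print(goal(.562,-.0815,.255,40))
```

```text
[0.05, 0.078, 10.596, -2.569, -1.305, -0.471]
```

Call:
drive_tool:
  series: [0, 0, 1.3, 0, 0, -0.5, 1, 0, 0, 2.6, -0.4, -0.2, -0.5, 1, 0, 0, 3.9, -0.9, -0.45, -0.5, 1, 0, 0, 5.2, -1.4, -0.7, -0.5, 1, 0, 0, 6.5, -1.9, -0.95, -0.5, 1, 0, 0, 7.8, -2.3, -1.15, -0.5, 1, 0, 0, 9.1, -2.57, -1.3, -0.5, 1, 0, 0, 10.4, -2.57, -1.3, -0.5, 1, 0.05, 0.08, 10.6, -2.57, -1.3, -0.5, 1, 0.05, 0.08, 10.6, -2.57, -1.3, -0.5, 1]

```text
time: 7.2
ee_pos: [0.5598, -0.0809, 0.2473]
eef_rot: [0.422, 0.907, -0.003, -0.004]
ft_force: [-0.1, 0.7, -0.2]
width: 0.087
grip_force: 0.0
```

Run:
```python
from h import *
from bench import camera,telemetry,get_calibration
import cv2
w=get_calibration("wrist"); s=telemetry.read_state(); print(s["ee_pos"],s["joint_positions"].round(2),s["eef_rot"].round(4))
cv2.imwrite("pics/w3.png",camera("wrist")[:,:,::-1]); print(proj([[.562,-.0815,.198],[.562,-.0815,.174],s["ee_pos"]-[0,0,.057]],w))
```

```text
[ 0.55984035 -0.08085863  0.24729865] [-0.35  0.2   0.48  1.59 -0.09  1.39  0.84] [ 0.4216  0.9068 -0.0026 -0.0039]
[[319.45754262 212.07372833]
 [319.477699   203.79858449]
 [318.01306089 207.12737091]]
```

View pics/w3.png

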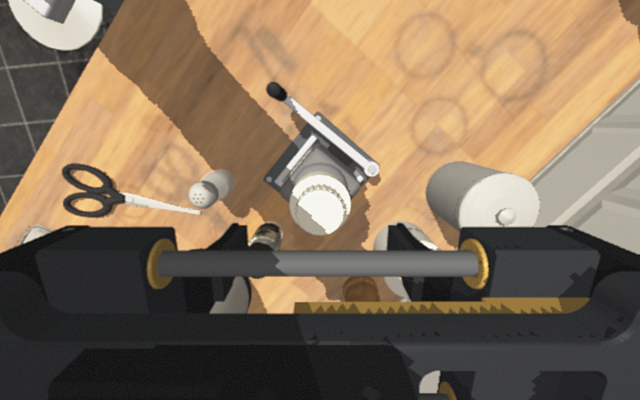

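The bar lies parallel to the plate edge, so the clamp is shut. The cap top is near (322,210); I'll enlarge it to centre exactly.

Run:
```python
import cv2
a=cv2.imread("pics/w3.png")[165:245,280:370]
cv2.imwrite("pics/c3.png",cv2.resize(a,None,fx=7,fy=7,interpolation=cv2.INTER_CUBIC))
```

```text
(no output)
```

View pics/c3.png

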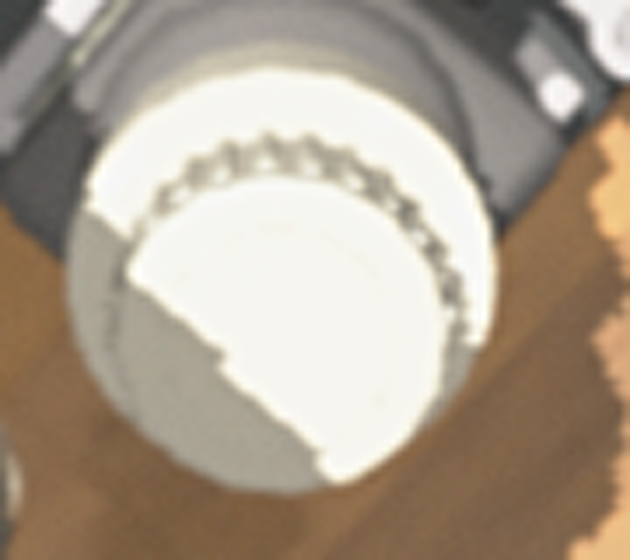

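Run:
```python
from h import *
from bench import get_calibration
w=get_calibration("wrist"); p=ray((320.1,212.9),w,.198); print(p); print(goal(p[0],p[1],.200,40))
```

```text
[ 0.56291476 -0.08160641  0.198     ]
[-0.084, -0.053, 0.047, -0.073, 0.053, 1.186]
```

Call:
drive_tool:
  series: [-0.05, -0.03, 0, -0.07, 0.05, 0.3, 1, -0.05, -0.03, 0, -0.07, 0.05, 0.7, 1, -0.05, -0.03, 0, -0.07, 0.05, 0.9, 1, -0.05, -0.03, 0, -0.07, 0.05, 0.9, 1, -0.05, -0.03, 0, -0.07, 0.05, 0.9, 1]

```text
time: 7.67
ee_pos: [0.5628, -0.0816, 0.2119]
eef_rot: [0.422, 0.907, -0.001, -0.001]
ft_force: [0.2, 0.2, -0.8]
width: 0.0872
grip_force: 0.0
```

Run:
```python
from h import *
print(goal(.5629,-.0816,.200,40))
```

```text
[-0.03, -0.023, 0.022, -0.002, 0.004, 0.297]
```

Call:
drive_tool:
  series: [-0.03, -0.02, 0, 0, 0, 0.2, 0.6, -0.03, -0.02, 0, 0, 0, 0.35, 0.3, -0.03, -0.02, 0, 0, 0, 0.35, 0, -0.03, -0.02, 0, 0, 0, 0.35, -0.3, -0.03, -0.02, 0, 0, 0, 0.35, -0.6, -0.03, -0.02, 0, 0, 0, 0.35, -0.8, -0.03, -0.02, 0, 0, 0, 0.35, -1, -0.03, -0.02, 0, 0, 0, 0.35, -1, -0.03, -0.02, 0, 0, 0, 0.35, -1, -0.03, -0.02, 0, 0, 0, 0.35, -1]
  grip_force: 30

```text
time: 8.5
ee_pos: [0.5631, -0.0818, 0.1978]
eef_rot: [0.422, 0.906, 0.0, 0.0]
ft_force: [-0.0, 0.3, -0.1]
width: 0.0281
grip_force: 0.0
```

Call:
drive_tool:
  series: [0, 0, 0, 0, 0, 0, -1, 0, 0, 0, 0, 0, 0, -1, 0, 0, 0, 0, 0, 0, -1, 0, 0, 0, 0, 0, 0, -1, 0, 0, 0, 0, 0, 0, -1]

```text
time: 8.92
ee_pos: [0.563, -0.0818, 0.1977]
eef_rot: [0.422, 0.906, 0.0, 0.0]
ft_force: [0.8, -0.7, -0.0]
width: 0.0016
grip_force: 0.0
```

The fingers closed on nothing, so I'll look.

Run:
```python
from bench import camera,telemetry
import cv2,numpy as np
b=camera("wrist")[100:330,190:450]; a=camera("side")[170:320,240:360]
b=cv2.resize(b,None,fx=1.6,fy=1.6); a=cv2.resize(a,None,fx=3,fy=3)
o=np.zeros((450,780,3),np.uint8); o[:a.shape[0],:a.shape[1]]=a; o[:b.shape[0],362:362+b.shape[1]]=b
cv2.imwrite("pics/x4.png",o[:,:,::-1]); s=telemetry.read_state(); print(s["ft_force"],s["torque"],s["width"],s["grip_force"])
```

```text
[-0.84513357  0.20581779  0.02986634] [-0.0471016   0.01298032  0.01709413] 0.0006338272433378825 0.0
```

View pics/x4.png

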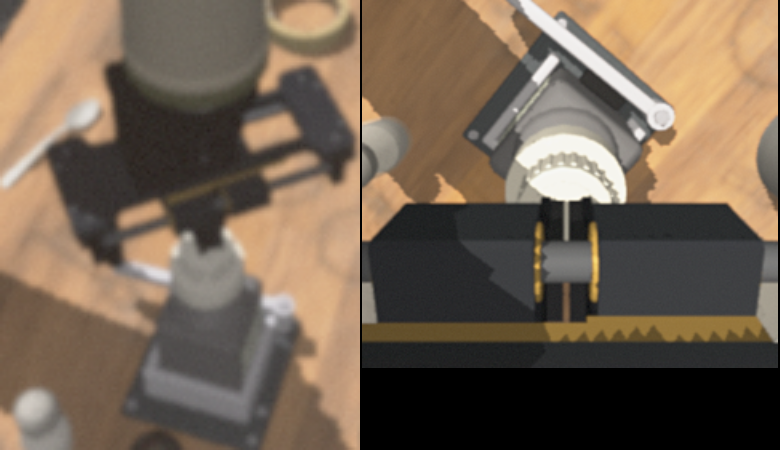

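Run:
```python
from h import *
from bench import get_calibration,telemetry,r
s=telemetry.read_state(); q=R.from_quat(s["eef_rot"]); print(s["ee_pos"],[a for a in dir(r) if a[0]!="_"])
for n in("side","wrist"):
    c=get_calibration(n)
    for t in((.0,0,.022),(.0095,0,.022),(.0095,0,0),(0,0,0)):
        u=proj(s["ee_pos"]+q.apply(t),c)[0]; 
        print(n,t,u.round(1), ((u-[240,170])*3 if n=="side" else (u-[190,100])*1.6+[362,0]).round())
```

```text
[ 0.56300326 -0.08179077  0.19768933] ['PlanningError', 'close_job', 'tips_ahead']
side (0.0, 0, 0.022) [308.4 257. ] [205. 261.]
side (0.0095, 0, 0.022) [306.9 253.6] [201. 251.]
side (0.0095, 0, 0) [306.6 248.1] [200. 234.]
side (0, 0, 0) [308.1 251.5] [204. 245.]
wrist (0.0, 0, 0.022) [317.5 221.2] [566. 194.]
wrist (0.0095, 0, 0.022) [317.5 208.7] [566. 174.]
wrist (0.0095, 0, 0) [317.5 219.2] [566. 191.]
wrist (0, 0, 0) [317.5 232.9] [566. 213.]
```

The disc is hidden by the fingertips and is visible in the gap between them. So the tips are above the cap top, higher than the nominal 22 mm offset implies. I'll find the offset by touch, pressing down gently with the fingers closed.

Call:
drive_tool:
  series: [0, 0, 0, 0, 0, 0.025, -1, 0, 0, 0, 0, 0, 0.05, -1, 0, 0, 0, 0, 0, 0.05, -1]
  grip_force: 5

```text
time: 9.27
ee_pos: [0.5629, -0.0818, 0.1954]
eef_rot: [0.422, 0.906, 0.0, -0.0]
ft_force: [-1.2, -0.2, 1.0]
width: 0.001
grip_force: 0.0
```

Call:
drive_tool:
  series: [0, 0, 0, 0, 0, 0.025, -1, 0, 0, 0, 0, 0, 0.05, -1, 0, 0, 0, 0, 0, 0.05, -1]

```text
time: 9.52
ee_pos: [0.5629, -0.0818, 0.1934]
eef_rot: [0.422, 0.906, 0.0, -0.0]
ft_force: [0.5, 0.2, 0.2]
width: 0.0004
grip_force: 0.0
```

Call:
drive_tool:
  series: [0, 0, 0, 0, 0, 0.025, -1, 0, 0, 0, 0, 0, 0.05, -1, 0, 0, 0, 0, 0, 0.05, -1]

```text
time: 9.77
ee_pos: [0.5631, -0.0818, 0.1917]
eef_rot: [0.422, 0.906, 0.0, 0.0]
ft_force: [-0.3, 0.2, 2.6]
width: 0.0003
grip_force: 1.3
```

Call:
drive_tool:
  series: [0, 0, 0, 0, 0, 0.025, -1, 0, 0, 0, 0, 0, 0.05, -1, 0, 0, 0, 0, 0, 0.05, -1]

```text
time: 10.02
ee_pos: [0.5631, -0.0818, 0.1899]
eef_rot: [0.422, 0.906, 0.0, 0.0]
ft_force: [-0.9, 0.4, 4.7]
width: 0.0008
grip_force: 2.2
```

Run:
```python
from h import *
from bench import get_calibration,telemetry
s=telemetry.read_state(); q=R.from_quat(s["eef_rot"]); c=get_calibration("wrist"); print(s["ft_force"][2],s["ee_pos"][2])
for x in(.0095,.005,0):
  for z in(.022,.008,-.006):
    P=s["ee_pos"]+q.apply([[x,-.0435,z],[x,.0435,z]]); d=-R.from_quat(c["rotation"]).inv().apply(P[0]-c["xyz"])[2]
    print(x,z,proj(P,c).round(0).tolist(),round(d,3))
C={n:get_calibration(n) for n in("side","top")}
from scipy.optimize import least_squares
for extra in [(0,0)]:
  f=lambda p:np.r_[proj(p,C["side"])[0]-[308.75,250.75],proj(p,C["top"])[0]-[399.8,206]]
  t=least_squares(f,[.56,-.08,.19]); print(t.x,t.fun)
```

```text
4.735227127170728 0.18985335914626472
0.0095 0.022 [[257.0, 209.0], [378.0, 209.0]] 0.202
0.0095 0.008 [[253.0, 215.0], [382.0, 215.0]] 0.188
0.0095 -0.006 [[248.0, 222.0], [387.0, 223.0]] 0.175
0.005 0.022 [[257.0, 215.0], [378.0, 215.0]] 0.203
0.005 0.008 [[253.0, 221.0], [382.0, 221.0]] 0.189
0.005 -0.006 [[248.0, 229.0], [387.0, 229.0]] 0.176
0 0.022 [[258.0, 221.0], [377.0, 221.0]] 0.204
0 0.008 [[254.0, 228.0], [381.0, 228.0]] 0.191
0 -0.006 [[249.0, 237.0], [386.0, 237.0]] 0.177
[ 0.56265813 -0.08154762  0.19949748] [-0.76565768  0.17779109 -0.42085011 -0.80028588]
```

Triangulation puts the cap top at 0.199. The touch, and the finger corners at (247,223) and (388,222), put the real tips at tool z = −6 mm. So the tips sit 6 mm above the reported TCP instead of 22 mm ahead of it. I'll lift, open, and descend with that offset: ledge contact at TCP z ≈ 0.168.

Call:
drive_tool:
  series: [0, 0, 0, 0, 0, -0.3, -1, 0, 0, 0, 0, 0, -0.5, 0, 0, 0, 0, 0, 0, -0.5, 0.5, 0, 0, 0, 0, 0, -0.5, 0.8, 0, 0, 0, 0, 0, -0.5, 0.8, 0, 0, 0, 0, 0, -0.5, 0.8, 0, 0, 0, 0, 0, -0.5, 0.8, 0, 0, 0, 0, 0, -0.5, 0.8, 0, 0, 0, 0, 0, -0.5, 0.8, 0, 0, 0, 0, 0, -0.5, 0.8]
  grip_force: 30

```text
time: 10.85
ee_pos: [0.563, -0.0818, 0.2096]
eef_rot: [0.422, 0.906, 0.0, 0.0]
ft_force: [-0.1, 0.7, 0.6]
width: 0.0526
grip_force: 0.0
```

Run:
```python
from h import *
print(goal(.5628,-.0816,.170,40))
```

```text
[0.001, 0.001, 0.003, 0.007, 0.0, 0.989]
```

Call:
drive_tool:
  series: [0, 0, 0, 0, 0, 0, 0.6, 0, 0, 0, 0, 0, 0.2, 0.6, 0, 0, 0, 0, 0, 0.5, 0.6, 0, 0, 0, 0, 0, 0.8, 0.5, 0, 0, 0, 0, 0, 0.97, 0.3, 0, 0, 0, 0, 0, 0.97, 0, 0, 0, 0, 0, 0, 0.97, -0.3, 0, 0, 0, 0, 0, 0.97, -1, 0, 0, 0, 0, 0, 0.97, -1, 0, 0, 0, 0, 0, 0.97, -1]

```text
time: 11.68
ee_pos: [0.5632, -0.082, 0.1714]
eef_rot: [0.423, 0.906, 0.0, 0.0]
ft_force: [-0.8, -0.8, 0.8]
width: 0.0395
grip_force: 30.0
```

Call:
drive_tool:
  series: [0, 0, 0, 0, 0, 0, -1, 0, 0, 0, 0, 0, 0, -1, 0, 0, 0, 0, 0, 0, -1]

```text
time: 11.93
ee_pos: [0.5632, -0.082, 0.1713]
eef_rot: [0.423, 0.906, 0.0, 0.0]
ft_force: [0.1, -0.6, 2.5]
width: 0.0393
grip_force: 30.0
```

Call:
drive_tool:
  series: [0, 0, 0, 0, 0, 0.05, -1, 0, 0, 0, 0, 0, 0.1, -1, 0, 0, 0, 0, 0, 0.15, -1, 0, 0, 0, 0, 0, 0.15, -1, 0, 0, 0, 0, 0, 0.15, -1]
  grip_force: 35

```text
time: 12.35
ee_pos: [0.5633, -0.082, 0.1654]
eef_rot: [0.423, 0.906, 0.0, 0.001]
ft_force: [-1.9, -1.3, 8.2]
width: 0.0392
grip_force: 35.0
```

Call:
drive_tool:
  series: [0, 0, 0, 0, 0, 0.02, -1, 0, 0, -0.5, 0, 0, 0.02, -1, 0, 0, -1.2, 0, 0, 0.02, -1, 0, 0, -2, 0, 0, 0.02, -1, 0, 0, -2.8, 0, 0, 0.02, -1, 0, 0, -3.6, 0, 0, 0.02, -1]

```text
time: 12.85
ee_pos: [0.564, -0.0816, 0.1651]
eef_rot: [0.274, 0.962, 0.001, 0.001]
ft_force: [-0.5, -0.0, 8.5]
width: 0.0391
grip_force: 35.0
```

Run:
```python
from bench import telemetry
s=telemetry.read_state(); print(s["torque"],s["joint_positions"].round(2))
```

```text
[ 0.06070321  0.06098418 -0.04132812] [-0.3   0.25  0.43  1.7  -0.11  1.21  1.17]
```

Call:
drive_tool:
  series: [0, 0, -0.8, 0, 0, 0, -1, 0, 0, -1.6, 0, 0, 0, -1, 0, 0, -2.4, 0, 0, 0, -1, 0, 0, -3.2, 0, 0, 0, -1, 0, 0, -4.0, 0, 0, 0, -1, 0, 0, -4.8, 0, 0, 0, -1, 0, 0, -5.6, 0, 0, 0, -1]

```text
time: 13.43
ee_pos: [0.5641, -0.0813, 0.1651]
eef_rot: [0.033, 0.999, 0.0, 0.001]
ft_force: [-0.2, 0.5, 9.1]
width: 0.0392
grip_force: 35.0
```

Call:
drive_tool:
  series: [0, 0, -0.8, 0, 0, 0, -1, 0, 0, -1.6, 0, 0, 0, -1, 0, 0, -2.4, 0, 0, 0, -1, 0, 0, -3, 0, 0, 0, -1, 0, 0, -3, 0, 0, 0, -1, 0, 0, -3, 0, 0, 0, -1]

```text
time: 13.93
ee_pos: [0.5641, -0.0814, 0.1651]
eef_rot: [-0.096, 0.995, 0.0, 0.002]
ft_force: [0.5, -0.6, 9.1]
width: 0.0388
grip_force: 35.0
```

Run:
```python
from bench import telemetry,camera
import cv2,numpy as np
b=camera("wrist")[100:330,190:450]
cv2.imwrite("pics/x5.png",cv2.resize(b,None,fx=2.3,fy=2.3)[:,:,::-1])
s=telemetry.read_state(); print(s["torque"],s["ee_pos"],s["ft_force"],s["joint_positions"].round(2)); q=s["eef_rot"]; print(np.degrees(np.arctan2(q[1]**2-q[0]**2,2*q[0]*q[1])))
```

```text
[0.20688343 0.02997114 0.06448375] [ 0.56411177 -0.08134888  0.16516596] [-0.39024995  0.56552846  9.16079028] [-0.22  0.24  0.34  1.7  -0.09  1.21  1.9 ]
101.05343887257028
```

View pics/x5.png

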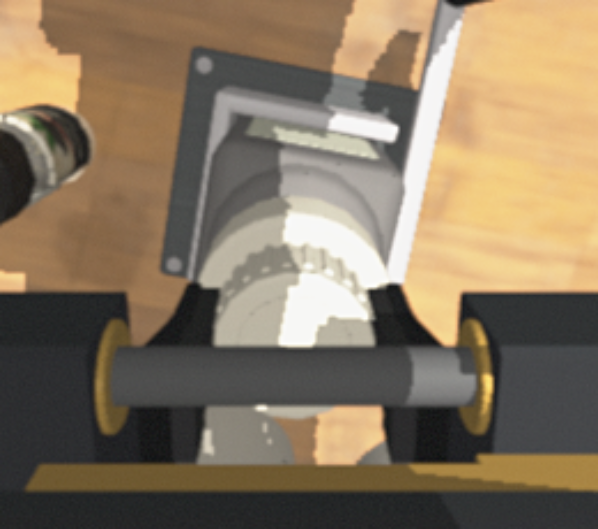

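The gripper holds the cap on its ledge, turned about 61°, and the clamp is still shut. Now I'll lift it gently.

Call:
drive_tool:
  series: [0, 0, 0, 0, 0, -0.1, -1, 0, 0, 0, 0, 0, -0.2, -1, 0, 0, 0, 0, 0, -0.3, -1, 0, 0, 0, 0, 0, -0.35, -1, 0, 0, 0, 0, 0, -0.35, -1]

```text
time: 14.4
ee_pos: [0.5629, -0.0816, 0.1781]
eef_rot: [-0.096, 0.995, 0.0, 0.0]
ft_force: [0.3, 0.4, -1.0]
width: 0.0392
grip_force: 35.0
```

Call:
drive_tool:
  series: [0, 0, 0, 0, 0, -0.15, -1, 0, 0, 0, 0, 0, -0.35, -1, 0, 0, 0, 0, 0, -0.6, -1, 0, 0, 0, 0, 0, -0.85, -1, 0, 0, 0, 0, 0, -1.1, -1, 0, 0, 0, 0, 0, -1.3, -1, 0, 0, 0, 0, 0, -1.38, -1, 0, 0, 0, 0, 0, -1.38, -1, 0, 0, 0, 0, 0, -1.38, -1]

```text
time: 15.15
ee_pos: [0.563, -0.0818, 0.2332]
eef_rot: [-0.096, 0.995, 0.0, 0.0]
ft_force: [-0.2, -0.1, -0.9]
width: 0.039
grip_force: 35.0
```

Run:
```python
from bench import telemetry,camera
from h import *
import cv2
a=camera("side")[170:320,240:360]; b=camera("wrist")[60:290,190:450]
a=cv2.resize(a,None,fx=3,fy=3); b=cv2.resize(b,None,fx=1.6,fy=1.6)
o=np.zeros((450,780,3),np.uint8); o[:a.shape[0],:a.shape[1]]=a; o[:b.shape[0],362:362+b.shape[1]]=b
cv2.imwrite("pics/x6.png",o[:,:,::-1])
s=telemetry.read_state(); print(s["ee_pos"],s["eef_rot"],s["ft_force"],s["width"],abs(s["joint_vel"]).max(),goal(.5632,-.0817,.233,101))
```

```text
[ 0.56271755 -0.0817256   0.23272007] [-9.60413026e-02  9.95377303e-01  7.32747770e-05 -2.97460238e-04] [ 0.08642733  0.49280773 -0.88504917] 0.03894661227766395 0.0021851438860311413 [0.002, -0.007, 0.005, -0.012, -0.002, -0.007]
```

View pics/x6.png

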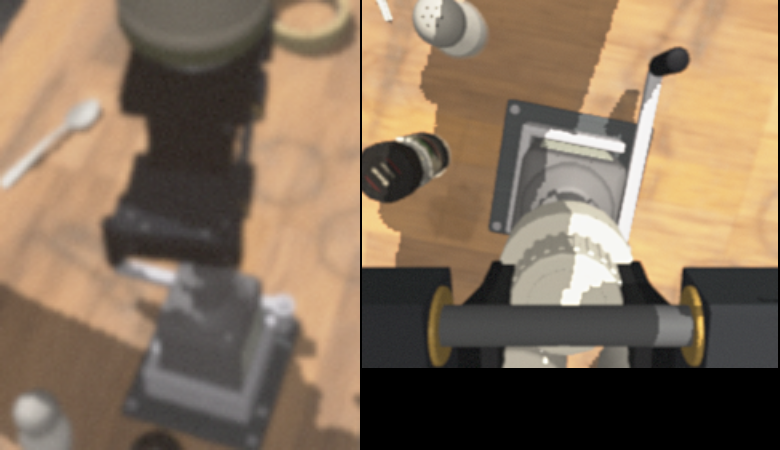

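The cap is off and held level (wrist crop, about (565,270)). The bottle's bare neck stands in the shut clamp, and the shaker and jar are unmoved. Handing in.

```bash
python3 -c "
from bench import r
print(r.close_job())"
```

```text
the job is handed in; nothing more can be done
None
```

The job is handed in: the clamp is shut against the bottle, and the cap is off, held level and still about 5 cm above the bottle's mouth; nothing I saw suggests the bystanders moved, though I didn't re-check the mug and glass, and the judge gave no verdict.

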